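# Open the sugar jar on the pastry stall

## Robot

A 6-joint arm with a two-finger parallel gripper is mounted at the origin on the work surface. World frame = base frame: x ahead of the robot, y to its left, z up, the work surface at z = 0. Lengths are in m, angles in degrees, forces in N, time in s.
With the tool pointing down it reaches from about 0.25 to 0.775 m from the base axis. Payload 4 kg.
Tool frame: the origin (TCP) lies midway between the tips of the shut fingers; the grasp point (between the pads) lies 19 mm behind it; z points along the fingers, y is the line along which they close (so a half turn about z gives the same grasp; the last joint's range is limited). The gripper opens to 85 mm and grips with 20 to 120 N. Pads are 22 mm wide; open, the fingers measure 114 mm over their backs; the gripper's body (76 mm by 85 mm) begins 54 mm behind the grasp point. The pads swing forward as they close: fully open they stand 13 mm farther back than shut.
Start: joints at [59.295, 4.996, 78.535, -0, 96.463, -5.907], TCP at [0.231, 0.499, 0.231] pointing down, gripper open.
Joint ranges: [-177.83, 177.83], [-43.37, 116.18], [15.69, 146.23], [-61.86, 241.86], [9.47, 152.12], [-147.06, 147.06]. Speed limits (degrees/s): [159.86, 159.86, 180, 180, 180, 180].

## Interface

Orientations are given as [roll, pitch, yaw] about the fixed x, y, z axes, in that order (R = Rz(yaw) Ry(pitch) Rx(roll)).
In Python, from cell import * gives the robot as it stands.
- The arm moves only by the shell command python3 -m crank 'ROWS' [FORCE]. ROWS is a JSON object of lists of equal length, an entry for each row: "translation": the shift along the tool's x, y, z in m, a list of three; "delta_rot": the turn, a rotation vector about the tool's x, y, z in rad, a list of three; "gripper": the opening, from -1 (shut) to 1 (fully open). In form: {"translation": [[tx, ty, tz], ...], "delta_rot": [[ax, ay, az], ...], "gripper": [gripper, ...]}. A call has 1 to 8 rows; each row shifts and turns the commanded pose from where the row before left it, along the tool's axes as they then stand; what a row does not reach is not made up. A row lasts 1/10 s, in which the tool goes at most 50 mm and 8.59 degrees, less where a joint would pass 70% of its speed; a pose out of reach is approached as far as the arm can. A call is refused whole if a number of a shift passes 0.05 or a number of a turn 0.15, either way. A call with a gripper value outside its range is refused whole. The fingers move at their own pace and stop on an object; FORCE is the grip in N (left out, the last holds). Time passes only in rows, so rows that do not move let the fingers close. It gives the time, the measured TCP pose, the force, the opening and the grip force at its end, in the units of the state.
- observe(): the state, without advancing time (a new reading comes with each control period).
- capture(name): name is "scene" or "top"; returns a dict with "color" (480x640x3 uint8, blue, green, red), "intrinsics" (3x3 intrinsics, pixels), "world_from_camera" (4x4, takes a point from camera to world coordinates). Camera axes: x right, y down, z forward; pixel columns grow to the right and rows downward; lengths in m; the calibration is good to about 2 mm. A picture is of the moment at which its call begins. There is no depth.
- hand_in(): hands the job in; it is judged then, once.
The state is a dict: "time": time; "qpos": joint angles; "qd": joint speeds; "effort": joint torques, N m; "ee_pos": TCP position; "tcp_rot": TCP orientation; "force": force on the tool from outside, world axes, zero at the start; "moment": the same for the moment, N m; "gripper_width": finger opening in m; "finger_force": force on a finger pad.
Only numpy, scipy, OpenCV 4.12 (cv2) and the standard library are available. Lean on these libraries where they do the work, as an engineer would, in place of code of your own. Each camera call takes 0.05 s, during which the arm holds its last target. There are 200 camera calls.

## Task

Unscrew the metal cap from the squat jar clamped to the counter: it is tight and its thread is long, so keep turning it anticlockwise, regripping as often as needed, until it lifts off freely. Then set the cap down (do not drop it) flat inside the empty steel tray, top side up, and let go, leaving the other things on the counter where they are.

Things in the scene. Friction and masses are not known exactly. Their poses are not given: they have to be found in the camera images.
- cap_center (a point): centre (half-way up) of the jar's aluminium screw cap, 120 g, 42 mm high, z up on its axis. Upper 20 mm: solid ribbed round disc 64 mm across; grip it there, 11 mm above this point. Below: hollow round skirt 62 mm across. 2 mm sideways play on the neck. Loosens anticlockwise from above, rising 16 mm per turn; free after 3.2 to 4.2 rad, which varies; till then it cannot be lifted, then it just lifts off
- jar_axis (a point): top of the jar's neck, centre, 125 mm above the counter, z up. Squat white plastic jar, 98 mm across, clamped in a fixed 130 x 130 mm steel holder; its shoulder is at 98 mm, its neck thread is 50 mm across. The cap is screwed on over it, its top face at about 147 mm when tight. Turned backwards the cap screws down again
- seal (a joint): sprung seal disc, 30 mm across, in the top of the jar's neck: 0 pressed down by the tight cap, 0.004 m fully up. It presses the tight cap up with about 20 N, so breaking the cap loose takes up to about 0.5 N m, and less after the first twist; a grip of 20 to 50 N is enough
- tray_floor (a point): centre of the inner floor (4 mm above the counter) of a fixed square dark steel baking tray, 200 x 200 mm outside, 192 x 192 mm inside, rim 14 mm high; axes along its sides, z up
- bottle: bystander: tall white round bottle, 72 mm across, 170 mm high, narrow neck; origin at the centre of its underside
- mug: bystander: white mug, 80 mm across, 90 mm high; origin at the centre of its underside
- bowl: bystander: steel bowl, 80 mm across, 45 mm high; origin at the centre of its underside
- roller: bystander: wooden baking roller lying on the counter, 200 mm long along its x, 52 mm thick; origin under the middle of its barrel
- shaker: bystander: steel sugar shaker, 56 mm across, 80 mm high; origin at the centre of its underside
- napkins: bystander: black napkin box, 60 x 120 mm, 70 mm high; origin at the centre of its underside
Mind the look-alikes: they are no part of the job. What is shaped like the part that bears cap_center but green or purple is not meant.

How it is judged (in metres and radians):
On the way, in this order (a step that is already met when the one before it is completed fails the run):
1. the cap, unscrewed, has been lifted off upright above the jar: its centre more than 25 mm above the neck's top, still within 25 mm of its axis (z of cap_center in the frame of jar_axis above 0.025 m and horizontal distance between cap_center and jar_axis below 0.025 m and angle between cap_center's own z axis and vertical below 0.3 rad).
2. the cap is lowered to the tray in the gripper: within 10 mm of its floor while still held (z of cap_center in the frame of tray_floor below 0.031 m and x of cap_center in the frame of tray_floor between -0.07 and 0.07 m and y of cap_center in the frame of tray_floor between -0.07 and 0.07 m and contact force between the fingers and cap above 0.5 N).
At the end, for the whole second after the job is handed in: The cap lies flat on the tray's inner floor, top up (tilt under 0.1 rad, centre 21 mm +- 4 mm above the floor and within 68 mm of the tray's centre along each side), released and at rest (z of cap_center in the frame of tray_floor between 0.017 and 0.025 m and x of cap_center in the frame of tray_floor between -0.068 and 0.068 m and y of cap_center in the frame of tray_floor between -0.068 and 0.068 m and angle between cap_center's own z axis and vertical below 0.1 rad and linear speed of cap below 0.02 m/s and contact force between the fingers and cap below 0.05 N); the robot touches nothing.
It fails at once if a bystander is pushed more than 30 mm from its place (distance of any of bottle, mug, bowl, roller, shaker, napkins from where it was at the start of the episode above 0.03 m).
It fails at once if a standing bystander is tipped over (angle between any of bottle, mug, bowl, shaker, napkins's own z axis and vertical above 0.4 rad).
It also fails if it takes over 61 s, if anything falls off the work surface, if the arm or the gripper's body presses on something with over 40 N, if the wrist force passes 120 N, or if a joint passes its speed limit or range.

## Working session

There is one attempt and no reset: what is moved stays moved. The work goes in short steps, Python scripts to look and compute and a shell command to move; the robot and the scene stay as the last step left them, time stands still between calls to the robot, and variables do not carry over. Pictures are saved under pics/ and viewed, at most 10 in all, crops included, and the job is handed in when it is done.

```bash
mkdir -p pics; python3 - <<'E'
from cell import *
import cv2
for n in("scene","top"):
    c=capture(n); cv2.imwrite(f"pics/{n}0.png",c["color"]); print(n,c["intrinsics"].tolist() if hasattr(c["intrinsics"],'tolist') else c["intrinsics"],c["world_from_camera"])
print(observe())
E
```

```text
scene [[455.6471650729014, 0.0, 320.80495821305345], [0.0, 455.6471650729014, 243.54065679493579], [0.0, 0.0, 1.0]] [[ 0.50001295  0.65723181 -0.56394449  1.13152803]
 [ 0.86601695 -0.38044252  0.32446591 -0.30960009]
 [-0.00129915 -0.65062265 -0.75940008  0.87376579]
 [ 0.          0.          0.          1.        ]]
top [[437.9691317127156, 0.0, 312.6916464420981], [0.0, 437.9691317127156, 232.91494659738214], [0.0, 0.0, 1.0]] [[-1.87616952e-03 -9.91367612e-01  1.31098203e-01  4.13696517e-01]
 [-9.99852678e-01 -3.77063284e-04 -1.71604294e-02  1.84281129e-02]
 [ 1.70617262e-02 -1.31111085e-01 -9.91220854e-01  1.19848219e+00]
 [ 0.00000000e+00  0.00000000e+00  0.00000000e+00  1.00000000e+00]]
{'time': 0.1, 'qpos': array([ 5.92958334e+01,  5.03516071e+00,  7.86187931e+01,  1.84070780e-03,
        9.64652210e+01, -5.90766332e+00]), 'qd': array([ 0.0372769 , -0.07801197, -0.18551872, -0.02041551, -0.01829759,
       -0.04440893]), 'effort': array([ 1.53160072e-03, -3.53014755e+01, -3.14219570e+01, -2.71272165e-04,
        7.91134575e-03, -2.96743323e-06]), 'ee_pos': array([0.23042246, 0.49888048, 0.2302295 ]), 'tcp_rot': array([-1.79881646e+02, -1.40858366e-02,  1.55203688e+02]), 'force': array([-0.17429137,  0.20716573,  0.62100566]), 'moment': array([ 0.00896178, -0.05398833,  0.02481256]), 'finger_force': 0.0, 'gripper_width': 0.08524986534983439}
```

View pics/top0.png

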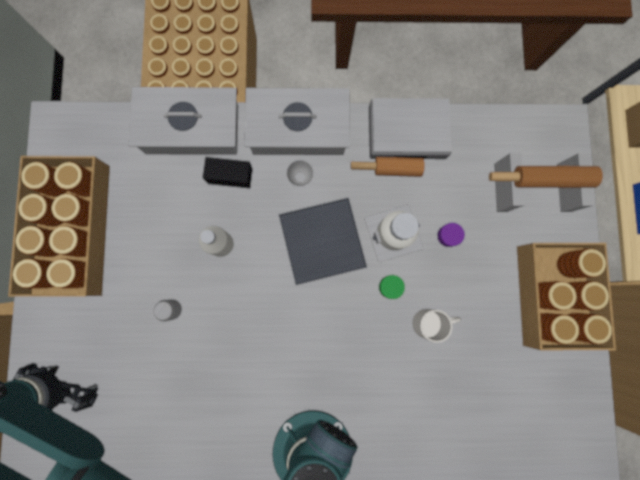

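View pics/scene0.png

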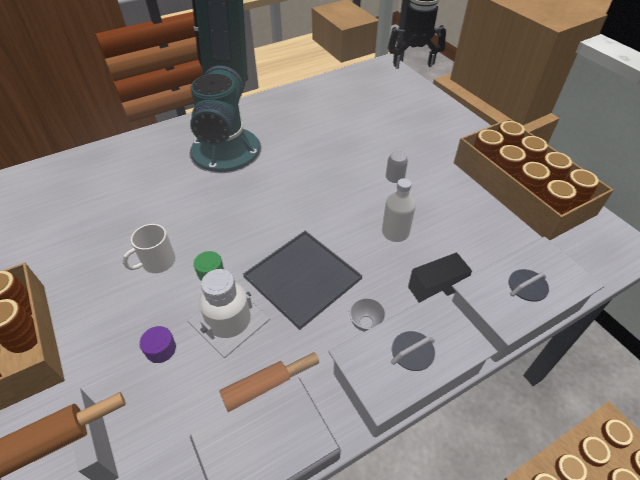

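Top view: the cap is at about (404,227), the tray at about (323,241), and the green and purple decoys at (392,287) and (452,235). Scene view: the cap is at about (218,285) and the tray at about (303,278). Next I'll measure the cap and tray.

```bash
cat > h.py <<'E'
from cell import *
import cv2, numpy as np
def ray(c,u,v):
    K=np.array(c["intrinsics"]);T=np.array(c["world_from_camera"])
    d=T[:3,:3]@np.linalg.inv(K)@[u,v,1]; return T[:3,3],d/np.linalg.norm(d)
def onz(c,u,v,z):
    o,d=ray(c,u,v); return o+d*(z-o[2])/d[2]
def proj(c,p):
    K=np.array(c["intrinsics"]);T=np.linalg.inv(np.array(c["world_from_camera"]))
    q=K@(T[:3,:3]@p+T[:3,3]); return q[:2]/q[2]
E
python3 - <<'E'
from h import *
t=capture("top");s=capture("scene")
g=cv2.cvtColor(t["color"],cv2.COLOR_BGR2GRAY)
m=cv2.inRange(g,0,85); m[:190]=0;m[300:]=0;m[:,:260]=0;m[:,380:]=0
cn=max(cv2.findContours(m,cv2.RETR_EXTERNAL,cv2.CHAIN_APPROX_NONE)[0],key=cv2.contourArea)
b=cv2.boxPoints(cv2.minAreaRect(cn)); P=np.array([onz(t,*p,0.014) for p in b])
print(b,P,P.mean(0),np.linalg.norm(P[1]-P[0]),np.linalg.norm(P[2]-P[1]))
a=cv2.resize(t["color"][195:265,360:450],None,fx=4,fy=4,interpolation=3)
d=cv2.resize(s["color"][255:345,180:270],None,fx=4,fy=4,interpolation=3)
a=cv2.copyMakeBorder(a,0,80,0,0,0)
cv2.imwrite("pics/crop.png",np.hstack([a,d]))
E
```

```text
[[279.23532 214.94122]
 [348.41177 197.6471 ]
 [365.4706  265.8824 ]
 [296.29416 283.1765 ]] [[ 0.61999209  0.08950288  0.014     ]
 [ 0.66864149 -0.10092661  0.014     ]
 [ 0.48038625 -0.14480846  0.014     ]
 [ 0.43416348  0.04222655  0.014     ]] [ 0.55079583 -0.02850141  0.014     ] 0.19654555621496483 0.19330197413755995
```

View pics/crop.png

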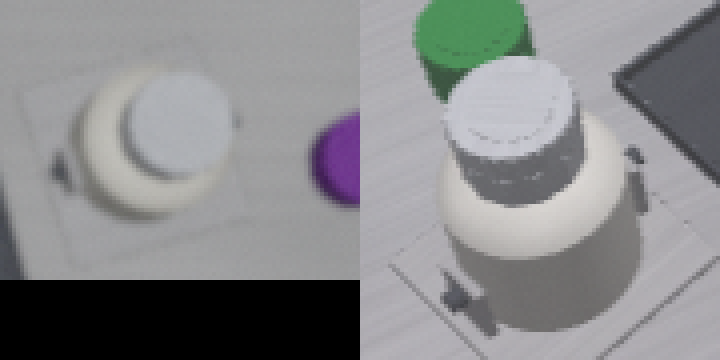

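Left crop (top view): the cap disc spans x 127–233 and y 70–178, so its centre is at about (404.6,225.6). Right crop (scene view): the cap's top ellipse spans x 447–580 and y 56–156, so its centre is at about (218,281).

```bash
python3 - <<'E'
from h import *
t=capture("top");s=capture("scene")
# cap disc: bluish vs cream jar / grey holder
def disc(c,x0,y0,x1,y1):
    im=c["color"][y0:y1,x0:x1].astype(int)
    m=((im[...,0]-im[...,2]>2)&(im.mean(2)>150)).astype(np.uint8)
    n,l,st,ce=cv2.connectedComponentsWithStats(m)
    i=1+np.argmax(st[1:,4]); return ce[i]+[x0,y0],st[i]
print(disc(t,385,205,425,250),disc(s,198,262,230,300))
a=onz(t,404.6,225.6,.147);b=onz(s,218.2,281.3,.147);print(a,b)
o1,d1=ray(t,404.6,225.6);o2,d2=ray(s,218.2,281.3)
k=np.linalg.lstsq(np.c_[d1,-d2],o2-o1,rcond=None)[0];print(o1+k[0]*d1,o2+k[1]*d2)
# jar body outline check via shoulder
o=observe();print(o["ee_pos"],o["tcp_rot"])
E
```

```text
(array([405.2962963 , 224.97592593]), array([  7,   7,  27,  27, 540], dtype=int32)) (array([215.35862069, 280.97793103]), array([  0,   0,  32,  38, 725], dtype=int32))
[ 0.57082632 -0.22375507  0.147     ] [ 0.57545238 -0.22206487  0.147     ]
[ 0.57133407 -0.22453767  0.14360221] [ 0.57246296 -0.22159429  0.14309297]
[0.2306082  0.4991374  0.23088916] [-1.79956144e+02 -4.37615496e-03  1.55198859e+02]
```

The cap is at about (0.572,-0.223) and the two views triangulate to z≈0.143, which agrees with the 0.147 expected. The tray is at (0.551,-0.0285). With j6 starting near +135° there is about 275° of anticlockwise travel, enough for a single grip. First I move over the jar.

```bash
python3 -m crank '{"translation":[[-0.0306,-0.0256,0],[-0.0306,-0.0256,0],[-0.0306,-0.0256,0],[-0.0306,-0.0256,0],[-0.0306,-0.0256,0],[-0.0306,-0.0256,0],[-0.0306,-0.0256,0],[-0.0306,-0.0256,0]],"delta_rot":[[0,0,0],[0,0,0],[0,0,0],[0,0,0],[0,0,0],[0,0,0],[0,0,0],[0,0,0]],"gripper":[1,1,1,1,1,1,1,1]}' 45
python3 -m crank '{"translation":[[-0.0306,-0.0256,0],[-0.0306,-0.0256,0],[-0.0306,-0.0256,0],[-0.0306,-0.0256,0],[-0.0306,-0.0256,0],[-0.0306,-0.0256,0],[-0.0306,-0.0256,0],[-0.0306,-0.0256,0]],"delta_rot":[[0,0,0],[0,0,0],[0,0,0],[0,0,0],[0,0,0],[0,0,0],[0,0,0],[0,0,0]],"gripper":[1,1,1,1,1,1,1,1]}'
python3 -m crank '{"translation":[[-0.0306,-0.0256,0],[-0.0306,-0.0256,0],[-0.0306,-0.0256,0],[-0.0306,-0.0256,0],[0,0,0],[0,0,0]],"delta_rot":[[0,0,0],[0,0,0],[0,0,0],[0,0,0],[0,0,0],[0,0,0]],"gripper":[1,1,1,1,1,1]}'
```

```text
time: 1.1
ee_pos: [0.3674, 0.2092, 0.2315]
tcp_rot: [180.0, 0.0, 155.2]
force: [1.0, -0.7, 0.3]
gripper_width: 0.0855
finger_force: 0.0
time: 1.9
ee_pos: [0.5038, -0.0795, 0.2314]
tcp_rot: [180.0, 0.0, 155.2]
force: [0.1, 0.6, 0.1]
gripper_width: 0.0853
finger_force: 0.0
time: 2.5
ee_pos: [0.5714, -0.2228, 0.2303]
tcp_rot: [180.0, -0.1, 155.1]
force: [-0.5, 0.9, -0.1]
gripper_width: 0.0858
finger_force: 0.0
```

```bash
python3 -m crank '{"translation":[[0,0,0],[0,0,0],[0,0,0],[0,0,0],[0,0,0],[0,0,0],[0,0,0],[0,0,0]],"delta_rot":[[0,0,0.149],[0,0,0.149],[0,0,0.149],[0,0,0.149],[0,0,0.149],[0,0,0.149],[0,0,0.149],[0,0,0.149]],"gripper":[1,1,1,1,1,1,1,1]}'
python3 -m crank '{"translation":[[0,0,0],[0,0,0],[0,0,0],[0,0,0],[0,0,0],[0,0,0],[0,0,0],[0,0,0]],"delta_rot":[[0,0,0.149],[0,0,0.149],[0,0,0.149],[0,0,0.149],[0,0,0.149],[0,0,0.149],[0,0,0.149],[0,0,0.149]],"gripper":[1,1,1,1,1,1,1,1]}'
python3 -m crank '{"translation":[[0,0,0],[0,0,0],[0,0,0],[0,0,0],[0,0,0],[0,0,0],[0,0,0],[0,0,0]],"delta_rot":[[0,0,0.149],[0,0,0.149],[0,0,0.149],[0,0,0.149],[0,0,0.149],[0,0,0.149],[0,0,0.149],[0,0,0.149]],"gripper":[1,1,1,1,1,1,1,1]}'
python3 -m crank '{"translation":[[0,0,0],[0,0,0],[0,0,0],[0,0,0]],"delta_rot":[[0,0,0.149],[0,0,0.149],[0,0,0],[0,0,0]],"gripper":[1,1,1,1]}'
python3 - <<'E'
from h import *
s=capture("scene");t=capture("top")
d=cv2.resize(s["color"][200:330,150:290],None,fx=4,fy=4,interpolation=3)
cv2.imwrite("pics/above.png",d); print(observe()["qpos"])
E
```

```text
time: 3.3
ee_pos: [0.5712, -0.2205, 0.232]
tcp_rot: [180.0, -0.0, 86.7]
force: [0.7, 1.1, -0.2]
gripper_width: 0.0856
finger_force: 0.0
time: 4.1
ee_pos: [0.5712, -0.2205, 0.232]
tcp_rot: [180.0, -0.0, 18.4]
force: [1.1, -0.4, -0.2]
gripper_width: 0.0852
finger_force: 0.0
time: 4.9
ee_pos: [0.5712, -0.2204, 0.232]
tcp_rot: [-180.0, -0.0, -49.9]
force: [-0.6, -0.5, -0.3]
gripper_width: 0.0855
finger_force: 0.0
time: 5.3
ee_pos: [0.5714, -0.2211, 0.2318]
tcp_rot: [-180.0, -0.0, -66.5]
force: [-0.4, -1.2, -0.1]
gripper_width: 0.0854
finger_force: 0.0
[-2.64927803e+01  1.30526478e+01  6.93330199e+01  1.15398372e-02
  9.75930554e+01  1.30106299e+02]
```

View pics/above.png

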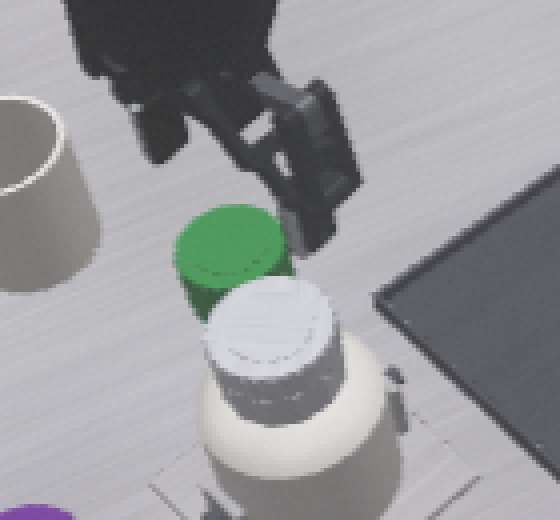

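The scene crop shows the gripper above and behind the cap line, with the cap's top at crop (270,325) and clear space around it. Descending.

```bash
python3 -m crank '{"translation":[[0.002,0,0.03],[0,0,0.03],[0,0,0.02],[0,0,0.015],[0,0,0.015],[0,0,0.01],[0,0,0],[0,0,0]],"delta_rot":[[0,0,0],[0,0,0],[0,0,0],[0,0,0],[0,0,0],[0,0,0],[0,0,0],[0,0,0]],"gripper":[1,1,1,1,1,1,1,1]}'
python3 - <<'E'
from h import *
s=capture("scene")
d=cv2.resize(s["color"][230:340,150:290],None,fx=5,fy=5,interpolation=3)
cv2.imwrite("pics/down.png",d)
E
```

```text
time: 6.2
ee_pos: [0.5727, -0.2242, 0.1119]
tcp_rot: [-180.0, -0.0, -66.7]
force: [-0.3, -0.3, 0.6]
gripper_width: 0.0853
finger_force: 0.0
```

View pics/down.png

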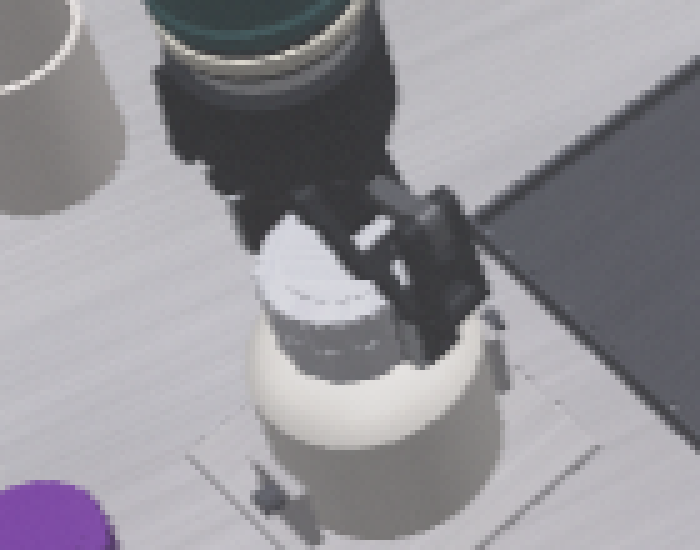

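The fingers straddle the cap, with the right finger at crop (430,290) and no contact force. Closing the gripper.

```bash
python3 -m crank '{"translation":[[0,0,0],[0,0,0],[0,0,0],[0,0,0],[0,0,0],[0,0,0],[0,0,0],[0,0,0]],"delta_rot":[[0,0,0],[0,0,0],[0,0,0],[0,0,0],[0,0,0],[0,0,0],[0,0,0],[0,0,0]],"gripper":[-1,-1,-1,-1,-1,-1,-1,-1]}' 45
python3 -c "
from cell import *
o=observe();print(o['force'],o['moment'],o['qpos'],o['ee_pos'])"
```

```text
time: 7.05
ee_pos: [0.5707, -0.2254, 0.1136]
tcp_rot: [179.8, -0.1, -66.8]
force: [-6.3, -1.8, 6.9]
gripper_width: 0.0629
finger_force: 48.1
[-6.27072503 -1.79067865  6.91060403] [-0.37551612  1.36063016 -0.01053174] [-26.72519163  15.89606871  79.35881778  -0.22310754  84.80283381
 130.09967086] [ 0.57073048 -0.22540268  0.11358117]
```

```bash
python3 -m crank '{"translation":[[0,0.002,-0.0015],[0,0,-0.0003],[0,0,-0.0003],[0,0,-0.0003],[0,0,-0.0003],[0,0,-0.0003],[0,0,-0.0003],[0,0,-0.0003]],"delta_rot":[[0,0,0],[0,0,-0.1],[0,0,-0.1],[0,0,-0.1],[0,0,-0.1],[0,0,-0.1],[0,0,-0.1],[0,0,-0.1]],"gripper":[-1,-1,-1,-1,-1,-1,-1,-1]}'
python3 - <<'E'
from h import *
s=capture("scene");o=observe();print(o['force'],o['moment'])
d=cv2.resize(s["color"][230:340,150:290],None,fx=5,fy=5,interpolation=3)
cv2.imwrite("pics/turn1.png",d)
E
```

```text
time: 7.85
ee_pos: [0.5733, -0.2245, 0.1154]
tcp_rot: [-179.8, -0.4, -26.4]
force: [5.7, 1.8, -1.8]
gripper_width: 0.0632
finger_force: 50.0
[ 6.78446407  1.32290682 -2.57746724] [-0.35306297 -0.73039142  0.11061224]
```

View pics/turn1.png

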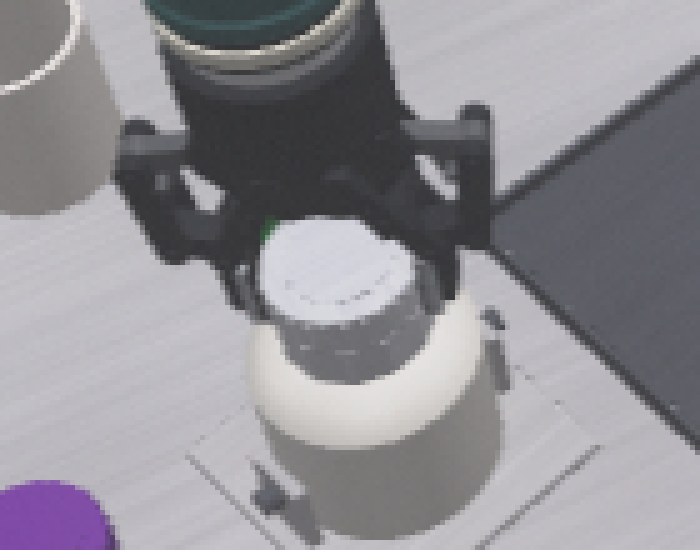

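The pads hold the ribbed upper disc on both sides, at crop (250,280) and (430,280). I'll keep turning.

```bash
python3 -m crank '{"translation":[[0,0,-0.0003],[0,0,-0.0003],[0,0,-0.0003],[0,0,-0.0003],[0,0,-0.0003],[0,0,-0.0003],[0,0,-0.0003],[0,0,-0.0003]],"delta_rot":[[0,0,-0.11],[0,0,-0.11],[0,0,-0.11],[0,0,-0.11],[0,0,-0.11],[0,0,-0.11],[0,0,-0.11],[0,0,-0.11]],"gripper":[-1,-1,-1,-1,-1,-1,-1,-1]}'
python3 -m crank '{"translation":[[0,0,-0.0003],[0,0,-0.0003],[0,0,-0.0003],[0,0,-0.0003],[0,0,-0.0003],[0,0,-0.0003],[0,0,-0.0003],[0,0,-0.0003]],"delta_rot":[[0,0,-0.11],[0,0,-0.11],[0,0,-0.11],[0,0,-0.11],[0,0,-0.11],[0,0,-0.11],[0,0,-0.11],[0,0,-0.11]],"gripper":[-1,-1,-1,-1,-1,-1,-1,-1]}'
```

```text
time: 8.7
ee_pos: [0.5708, -0.2244, 0.1171]
tcp_rot: [-180.0, -0.0, 24.1]
force: [-0.2, 0.7, -2.0]
gripper_width: 0.0627
finger_force: 50.3
time: 9.5
ee_pos: [0.5707, -0.2244, 0.1194]
tcp_rot: [180.0, -0.1, 74.5]
force: [0.2, 0.9, -1.4]
gripper_width: 0.0625
finger_force: 50.3
```

```bash
python3 -m crank '{"translation":[[0,0,-0.0003],[0,0,-0.0003],[0,0,-0.0003],[0,0,-0.0003],[0,0,-0.0003],[0,0,-0.0003],[0,0,-0.0003],[0,0,-0.0003]],"delta_rot":[[0,0,-0.11],[0,0,-0.11],[0,0,-0.11],[0,0,-0.11],[0,0,-0.11],[0,0,-0.11],[0,0,-0.11],[0,0,-0.11]],"gripper":[-1,-1,-1,-1,-1,-1,-1,-1]}'
python3 -m crank '{"translation":[[0,0,-0.0003],[0,0,-0.0003],[0,0,-0.0003],[0,0,-0.0003],[0,0,-0.0003],[0,0,-0.0003],[0,0,-0.0003],[0,0,-0.0003]],"delta_rot":[[0,0,-0.11],[0,0,-0.11],[0,0,-0.11],[0,0,-0.11],[0,0,-0.11],[0,0,-0.11],[0,0,-0.11],[0,0,-0.11]],"gripper":[-1,-1,-1,-1,-1,-1,-1,-1]}'
python3 -m crank '{"translation":[[0,0,-0.0003],[0,0,-0.0003],[0,0,-0.0003],[0,0,-0.0003],[0,0,0],[0,0,0]],"delta_rot":[[0,0,-0.11],[0,0,-0.11],[0,0,-0.11],[0,0,-0.11],[0,0,0],[0,0,0]],"gripper":[-1,-1,-1,-1,-1,-1]}'
python3 -c "
from cell import *
o=observe();print(o['force'],o['moment'],o['qpos'])"
```

```text
time: 10.3
ee_pos: [0.5705, -0.2244, 0.1217]
tcp_rot: [180.0, -0.0, 124.9]
force: [0.0, 0.8, -0.9]
gripper_width: 0.0631
finger_force: 50.3
time: 11.1
ee_pos: [0.5707, -0.2246, 0.1245]
tcp_rot: [180.0, 0.0, 175.3]
force: [-0.7, -0.0, -1.0]
gripper_width: 0.063
finger_force: 50.3
time: 11.7
ee_pos: [0.5706, -0.2247, 0.1257]
tcp_rot: [180.0, 0.0, -159.9]
force: [0.3, -1.5, -0.7]
gripper_width: 0.0629
finger_force: 50.3
[ 0.29693839 -1.45508771 -0.74580444] [-0.03723849  0.07001859 -0.02944491] [-2.68029706e+01  1.53599722e+01  7.86156787e+01  2.58002292e-02
  8.60125788e+01 -1.36918688e+02]
```

I've turned it 4.65 rad in one grip. A gentle lift will show whether it is free.

```bash
python3 -m crank '{"translation":[[0,0,-0.002],[0,0,-0.002],[0,0,-0.002],[0,0,0]],"delta_rot":[[0,0,0],[0,0,0],[0,0,0],[0,0,0]],"gripper":[-1,-1,-1,-1]}'
python3 -m crank '{"translation":[[0,0,-0.004],[0,0,0]],"delta_rot":[[0,0,0],[0,0,0]],"gripper":[-1,-1]}'
```

```text
time: 12.1
ee_pos: [0.5708, -0.2249, 0.1324]
tcp_rot: [-180.0, 0.1, -159.8]
force: [-0.1, 1.5, -0.8]
gripper_width: 0.063
finger_force: 50.3
time: 12.3
ee_pos: [0.5708, -0.2249, 0.1365]
tcp_rot: [-180.0, 0.0, -159.8]
force: [0.3, 0.6, -1.4]
gripper_width: 0.0629
finger_force: 50.3
```

It is free. Lifting straight up and checking.

```bash
python3 -m crank '{"translation":[[0,0,-0.01],[0,0,-0.01],[0,0,-0.01],[0,0,-0.01],[0,0,-0.01],[0,0,-0.01],[0,0,0],[0,0,0]],"delta_rot":[[0,0,0],[0,0,0],[0,0,0],[0,0,0],[0,0,0],[0,0,0],[0,0,0],[0,0,0]],"gripper":[-1,-1,-1,-1,-1,-1,-1,-1]}'
python3 - <<'E'
from h import *
s=capture("scene")
d=cv2.resize(s["color"][190:340,150:350],None,fx=4,fy=4,interpolation=3)
cv2.imwrite("pics/lift.png",d)
o=observe();p=o["ee_pos"];y=np.radians(o["tcp_rot"][2])
D=np.array([0.5508,-0.0285])-p[:2]
print(p,o["tcp_rot"],D@[np.cos(y),np.sin(y)],D@[np.sin(y),-np.cos(y)])
E
```

```text
time: 13.1
ee_pos: [0.5706, -0.2248, 0.196]
tcp_rot: [-180.0, 0.0, -159.8]
force: [0.1, -0.5, -0.6]
gripper_width: 0.0625
finger_force: 50.3
[ 0.5702994  -0.22470627  0.19527594] [ 1.79963771e+02 -2.44745117e-02 -1.59763544e+02] -0.049571058571804015 0.190839822914268
```

View pics/lift.png

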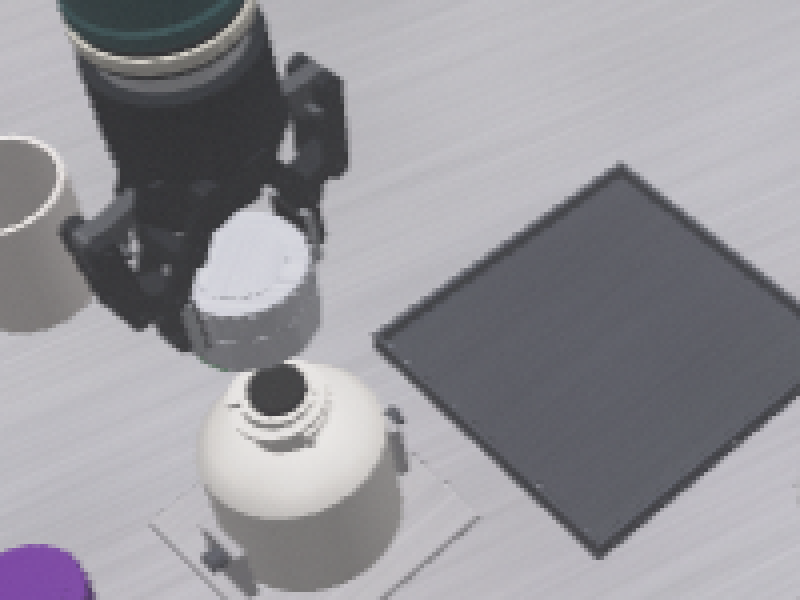

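The cap is held level at about crop (255,290), and the bare neck is visible below it at (275,390). Next I carry it to the tray and descend most of the way.

```bash
python3 -m crank '{"translation":[[-0.0062,0.0239,0],[-0.0062,0.0239,0],[-0.0062,0.0239,0],[-0.0062,0.0239,0],[-0.0062,0.0239,0],[-0.0062,0.0239,0],[-0.0062,0.0239,0],[-0.0062,0.0239,0]],"delta_rot":[[0,0,0],[0,0,0],[0,0,0],[0,0,0],[0,0,0],[0,0,0],[0,0,0],[0,0,0]],"gripper":[-1,-1,-1,-1,-1,-1,-1,-1]}'
python3 -m crank '{"translation":[[0,0,0],[0,0,0.03],[0,0,0.03],[0,0,0.03],[0,0,0.03],[0,0,0.02],[0,0,0.02],[0,0,0]],"delta_rot":[[0,0,0],[0,0,0],[0,0,0],[0,0,0],[0,0,0],[0,0,0],[0,0,0],[0,0,0]],"gripper":[-1,-1,-1,-1,-1,-1,-1,-1]}'
python3 -m crank '{"translation":[[0,0,0.004],[0,0,0.004],[0,0,0],[0,0,0]],"delta_rot":[[0,0,0],[0,0,0],[0,0,0],[0,0,0]],"gripper":[-1,-1,-1,-1]}'
```

```text
time: 13.95
ee_pos: [0.5502, -0.0272, 0.1947]
tcp_rot: [179.9, -0.1, -159.8]
force: [0.4, 0.0, -0.7]
gripper_width: 0.063
finger_force: 50.3
time: 14.75
ee_pos: [0.5477, -0.0285, 0.0315]
tcp_rot: [179.8, -0.4, -159.8]
force: [-0.1, 0.5, -1.1]
gripper_width: 0.0628
finger_force: 50.3
time: 15.15
ee_pos: [0.5515, -0.0283, 0.0286]
tcp_rot: [-180.0, 0.1, -159.8]
force: [-0.1, 0.2, -1.2]
gripper_width: 0.0629
finger_force: 50.3
```

```bash
python3 -m crank '{"translation":[[0,0,0.004],[0,0,0.004],[0,0,0.004],[0,0,0],[0,0,0]],"delta_rot":[[0,0,0],[0,0,0],[0,0,0],[0,0,0],[0,0,0]],"gripper":[-1,-1,-1,-1,-1]}'
python3 -m crank '{"translation":[[0,0,0.001],[0,0,0.001],[0,0,0]],"delta_rot":[[0,0,0],[0,0,0],[0,0,0]],"gripper":[-1,-1,-1]}'
```

```text
time: 15.65
ee_pos: [0.5507, -0.0282, 0.0154]
tcp_rot: [180.0, -0.0, -159.8]
force: [-0.6, 0.3, -0.5]
gripper_width: 0.0628
finger_force: 50.3
time: 15.95
ee_pos: [0.5508, -0.0282, 0.0136]
tcp_rot: [180.0, -0.0, -159.8]
force: [-0.3, -0.6, -1.0]
gripper_width: 0.0627
finger_force: 50.3
```

```bash
python3 -m crank '{"translation":[[0,0,0.001],[0,0,0],[0,0,0]],"delta_rot":[[0,0,0],[0,0,0],[0,0,0]],"gripper":[-1,-1,-1]}'
python3 -m crank '{"translation":[[0,0,0.001],[0,0,0],[0,0,0]],"delta_rot":[[0,0,0],[0,0,0],[0,0,0]],"gripper":[-1,-1,-1]}'
```

```text
time: 16.25
ee_pos: [0.551, -0.0283, 0.0128]
tcp_rot: [-180.0, 0.0, -159.8]
force: [-0.1, 0.0, -0.5]
gripper_width: 0.0626
finger_force: 50.5
time: 16.55
ee_pos: [0.5511, -0.0283, 0.0127]
tcp_rot: [-180.0, 0.0, -159.8]
force: [-2.5, -0.1, 6.2]
gripper_width: 0.0631
finger_force: 50.9
```

It touched down at TCP z 0.0127, where I predicted 0.0126. Releasing, then retreating straight up.

```bash
python3 -m crank '{"translation":[[0,0,0],[0,0,0],[0,0,0],[0,0,0],[0,0,0],[0,0,0],[0,0,0],[0,0,0]],"delta_rot":[[0,0,0],[0,0,0],[0,0,0],[0,0,0],[0,0,0],[0,0,0],[0,0,0],[0,0,0]],"gripper":[0.6,0.7,0.8,0.9,1,1,1,1]}' 20
python3 -m crank '{"translation":[[0,0,-0.01],[0,0,-0.02],[0,0,-0.03],[0,0,-0.04],[0,0,-0.04],[0,0,-0.03],[0,0,0],[0,0,0]],"delta_rot":[[0,0,0],[0,0,0],[0,0,0],[0,0,0],[0,0,0],[0,0,0],[0,0,0],[0,0,0]],"gripper":[1,1,1,1,1,1,1,1]}'
python3 - <<'E'
from h import *
cv2.imwrite("pics/end.png",capture("scene")["color"])
E
```

```text
time: 17.35
ee_pos: [0.5509, -0.0282, 0.0117]
tcp_rot: [180.0, 0.0, -159.8]
force: [0.2, -0.7, -0.2]
gripper_width: 0.0856
finger_force: 0.0
time: 18.15
ee_pos: [0.5513, -0.0283, 0.1833]
tcp_rot: [-179.9, 0.1, -159.8]
force: [0.2, -0.3, -0.7]
gripper_width: 0.0856
finger_force: 0.0
```

View pics/end.png

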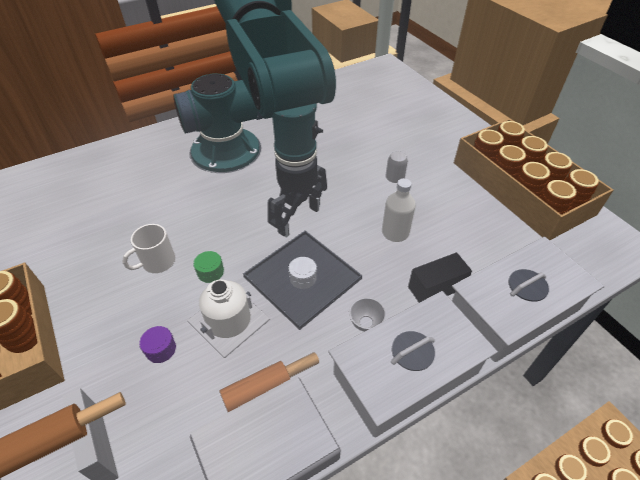

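The cap lies flat in the tray, top side up, at about (303,272). The gripper is clear and the bystanders look unmoved.

```bash
python3 -c "
from cell import *
print(hand_in())"
```

```text
the job is handed in; nothing more can be done
None
```

I unscrewed the cap in one grip, lifted it off, and set it flat and top side up in the middle of the steel tray; I handed the job in at about 18 s, and no verdict came back.

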